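# Return checked vials and cartons to their matching seats

### The job

Put the four checked stock pieces back into the white moulded seats on the bench, each upright and fully down in the seat whose pocket has its shape and size: the large vial in the large round pocket, the small vial in the small round one, the square carton in the square one and the narrow carton in the oblong one. Set each piece down rather than dropping it, any order will do, and do not knock any over.

Things in the scene. Friction and masses are not known exactly. Their poses are not given: they have to be found in the camera images.
- large_vial: Loose large round glass vial with paper label and aluminium cap, standing: body 46 mm diameter up to 54 mm height, cap 32 mm diameter, 68 mm tall overall, about 130 g. Origin: centre of its underside; z up.
- small_vial: Loose small round glass vial with paper label and aluminium cap, standing: body 24 mm diameter up to 46 mm height, cap 20 mm diameter, 58 mm tall overall, about 30 g. Origin: centre of its underside; z up.
- square_carton: Loose white carton with a grey band, standing, square from above: 44 x 44 mm, 72 mm tall, about 80 g. Origin: centre of its underside; x and y square to its sides, z up.
- narrow_carton: Loose white carton with a grey band, standing, oblong from above: 24 mm along its x, 56 mm along its y, 64 mm tall, about 60 g. Origin: centre of its underside; z up.
- seat_large_round: Fixed white plastic moulded block, 86 x 86 mm and 16 mm tall, with one round pocket 62 mm across from its top to a dark-lined floor 4 mm above the bench (12 mm deep). Origin: centre of its underside (on the bench, z = 0), the pocket is centred on it; z up, x and y square to its sides. It is the seat for the large vial, with 8 mm of play on every side.
- seat_small_round: Fixed white plastic moulded block, 86 x 86 mm and 16 mm tall, with one round pocket 40 mm across from its top to a dark-lined floor 4 mm above the bench (12 mm deep). Origin: centre of its underside (on the bench, z = 0), the pocket is centred on it; z up, x and y square to its sides. It is the seat for the small vial, with 8 mm of play on every side.
- seat_square: Fixed white plastic moulded block, 86 x 86 mm and 16 mm tall, with one square pocket 60 x 60 mm from its top to a dark-lined floor 4 mm above the bench (12 mm deep). Origin: centre of its underside (on the bench, z = 0), the pocket is centred on it; z up, x and y square to the pocket's sides. It is the seat for the square carton, with 8 mm of play on every side.
- seat_narrow: Fixed white plastic moulded block, 86 x 86 mm and 16 mm tall, with one oblong pocket 40 mm along its x and 72 mm along its y from its top to a dark-lined floor 4 mm above the bench (12 mm deep). Origin: centre of its underside (on the bench, z = 0), the pocket is centred on it; z up, x and y square to the pocket's sides. It is the seat for the narrow carton, with 8 mm of play on every side.
Not all that is in view belongs to the job. Leave any pink or red look-alike of the narrow_carton alone.

How it is judged:
At the end, for the whole second after the job is handed in: Each of the four pieces stands upright (within 0.08 rad) and at rest on the floor of its own matching pocket (its underside less than 7 mm above the bench, its axis within 13 mm of the pocket's centre), released (horizontal distance between large_vial and seat_large_round below 0.013 m and z of large_vial in the frame of seat_large_round between 0 and 0.007 m and angle between each of large_vial, small_vial, square_carton, narrow_carton's own z axis and vertical below 0.08 rad and linear speed of each of large_vial, small_vial, square_carton, narrow_carton below 0.02 m/s and contact force between the fingers and large_vial below 0.05 N and horizontal distance between small_vial and seat_small_round below 0.013 m and z of small_vial in the frame of seat_small_round between 0 and 0.007 m and contact force between the fingers and small_vial below 0.05 N and horizontal distance between square_carton and seat_square below 0.013 m and z of square_carton in the frame of seat_square between 0 and 0.007 m and contact force between the fingers and square_carton below 0.05 N and horizontal distance between narrow_carton and seat_narrow below 0.013 m and z of narrow_carton in the frame of seat_narrow between 0 and 0.007 m and contact force between the fingers and narrow_carton below 0.05 N); the robot touches nothing.
It fails at once if the large vial is dropped (out of the fingers and moving faster than 0.6 m/s) (linear speed of large_vial above 0.6 m/s and contact force between the fingers and large_vial below 0.01 N).
It fails at once if the small vial is dropped (out of the fingers and moving faster than 0.6 m/s) (linear speed of small_vial above 0.6 m/s and contact force between the fingers and small_vial below 0.01 N).
It fails at once if the square carton is dropped (out of the fingers and moving faster than 0.6 m/s) (linear speed of square_carton above 0.6 m/s and contact force between the fingers and square_carton below 0.01 N).
It fails at once if the narrow carton is dropped (out of the fingers and moving faster than 0.6 m/s) (linear speed of narrow_carton above 0.6 m/s and contact force between the fingers and narrow_carton below 0.01 N).
It fails at once if a vial or carton is knocked over (tilted by more than 1 rad) (angle between any of large_vial, small_vial, square_carton, narrow_carton's own z axis and vertical above 1 rad).
It also fails if it takes over 109 s, if anything falls off the work surface, if the arm or the gripper's body presses on something with over 40 N, if the wrist force passes 120 N, or if a joint passes its speed limit or range.

### The arm

A 6-joint arm with a two-finger parallel gripper is mounted at the origin on the work surface. World frame = base frame: x ahead of the robot, y to its left, z up, the work surface at z = 0. Lengths are in m, angles in rad, forces in N, time in s.
With the tool pointing down it reaches from about 0.3 to 0.875 m from the base axis. Payload 6.4 kg.
Tool frame: the origin (TCP) lies at the centre of the arm's flange, where the gripper is bolted on; the fingertips stand 173 mm ahead of it and the grasp point (between the pads) lies 155 mm ahead of it (ctrl.pinch_z is the distance from the TCP to the grasp point, in m); z points along the fingers, y is the direction in which the jaws open and shut (so a half turn about z gives the same grasp; the last joint's range is limited). The gripper opens to 85 mm and grips with 20 to 120 N. Pads are 22 mm wide; open, the fingers measure 114 mm over their backs; the gripper's body (76 mm by 85 mm) begins 54 mm behind the grasp point. The pads swing forward as they close: fully open they stand 13 mm farther back than shut.
Start: joints at [1.051, 0.181, 1.607, -0, 1.354, -0.206], TCP at [0.177, 0.547, 0.405] pointing down, gripper open.
Joint ranges: [-2.99, 2.99], [-0.89, 2.07], [0.3, 2.58], [-1.14, 4.28], [0, 2.63], [-3.12, 3.12]. Speed limits (rad/s): [2.57, 2.57, 3.01, 3.14, 3.14, 3.14].

### API

Orientations are given as a unit quaternion [w, x, y, z].
In Python, from bench import ctrl gives the robot as it stands.
- The arm moves only by the tool drive_tool, never from a script. Its argument "commands" is a list that holds one entry, the list of rows, each a list of 7 numbers: the shift along the tool's x, y, z in units of 50 mm (1.0 is 50 mm), then the turn, a rotation vector about the tool's x, y, z in units of 8 degrees (1.0 is 8 degrees), then the closure in counts, from 0 (fully open) to 255 (shut). A call has 1 to 10 rows; each row shifts and turns the commanded pose from where the row before left it, along the tool's axes as they then stand; what a row does not reach is not made up. A row lasts 1/10 s, in which the tool goes at most 50 mm and 8.59 degrees, less where a joint would pass 70% of its speed; a pose out of reach is approached as far as the arm can. A call is refused whole if a number of a shift passes 1 or a number of a turn 1, either way. A call with a gripper value outside its range is refused whole. The fingers move at their own pace and stop on an object; the grip force is fixed at half the most. Time passes only in rows, so rows that do not move let the fingers close. It gives the time, the measured TCP pose, the force and the opening at its end, in the units of the state.
- ctrl.get_obs(): the state, without advancing time (a new reading comes with each control period).
- ctrl.camera(name): name is "scene" or "top" or "wrist"; returns a dict with "pixels" (400x640x3 uint8, red, green, blue), "depth" (400x640 float32, m along the optical axis (not along the pixel's ray), 0 where there is no reading), "intrinsics" (3x3 intrinsics, pixels), "R" (3x3) and "t" (3): a world point X has camera coordinates R X + t; the wrist camera has in their place "tool_from_camera" (4x4, takes a point from camera to tool coordinates, whose origin is the TCP and whose axes are the flange's). Camera axes: x right, y down, z forward; pixel columns grow to the right and rows downward; lengths in m; the calibration is good to about 2 mm. The wrist camera is an equidistant fisheye: a pixel r from the principal point sees the ray r / f radians off the axis. A picture is of the moment at which its call begins: read the wrist's pose just before it.
- ctrl.hand_in(): hands the job in, once; it reports no verdict.
The state is a dict: "time_s": time; "q": joint angles; "dq": joint speeds; "joint_efforts": joint torques, N m; "eef_pos": TCP position; "eef_rot": TCP orientation; "wrist_force": force on the tool from outside, world axes, zero at the start; "torque": the same for the moment, N m; "opening": opening from 0.0 (shut) to 1.0 (fully open).
Only numpy, scipy, OpenCV 4.12 (cv2) and the standard library are available. Lean on these libraries where they do the work, as an engineer would, in place of code of your own. Each camera call takes 0.05 s, during which the arm holds its last target. There are 200 camera calls.

## Working session

There is one attempt and no reset: what is moved stays moved. The work goes in short steps, Python scripts to look and compute and a tool call to move; the robot and the scene stay as the last step left them, time stands still between calls to the robot, and variables do not carry over. Pictures are saved under pics/ and viewed, about 12 in all and at most 16, crops included, and the job is handed in when it is done.

Besides the shell and the picture viewer there is one more tool, called after "Request:" as name([rows], argument=value, ...), one row to a line, values as JSON. drive_tool: Moves the arm, as the interface text tells. Its arguments: {"type":"object","properties":{"commands":{"type":"array","items":{"type":"array","items":{"type":"array","items":{"type":"number"}}}}},"required":["commands"]}

```bash
ls; mkdir -p pics
python3 - <<'E'
from bench import ctrl
import cv2,numpy as np
o=ctrl.get_obs();print(o['eef_pos'],o['eef_rot'],o['time_s'],o['opening'])
for n in ["top","scene"]:
    c=ctrl.camera(n);np.savez(f'{n}0.npz',**{k:v for k,v in c.items()})
    cv2.imwrite(f'pics/{n}0.png',c['pixels'][...,::-1]);print(n,c['intrinsics'],c['R'],c['t'])
E
```

```text
pics
[0.17733382 0.54670044 0.4037731 ] [-3.12397819e-04  1.56230608e-01  9.87720201e-01 -8.38728323e-04] 0.0 1.000102980722335
top [[441.8081823    0.         316.02041813]
 [  0.         441.8081823  203.92621968]
 [  0.           0.           1.        ]] [[ 2.48518166e-02 -9.99690868e-01  7.45824887e-04]
 [-9.79342952e-01 -2.44957236e-02 -2.00717068e-01]
 [ 2.00673289e-01  4.25776540e-03 -9.79648969e-01]] [0.00545979 0.56354082 0.81611806]
scene [[373.24887365   0.         315.89994782]
 [  0.         373.24887365 199.343234  ]
 [  0.           0.           1.        ]] [[ 0.03435325  0.99933823  0.01195653]
 [ 0.56829413 -0.00969171 -0.82276841]
 [-0.82210805  0.03505959 -0.56825099]] [-0.00968214 -0.29555961  1.37206664]
```

View pics/top0.png

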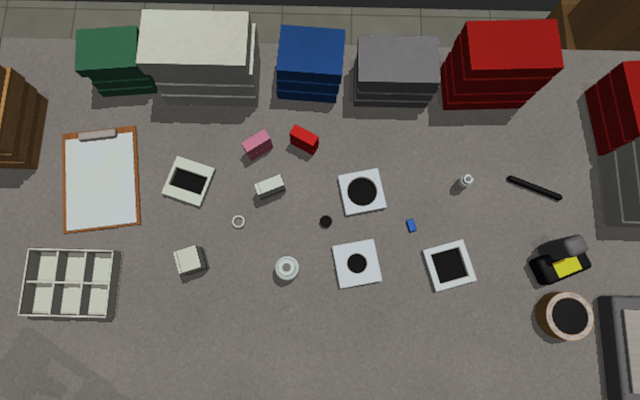

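View pics/scene0.png

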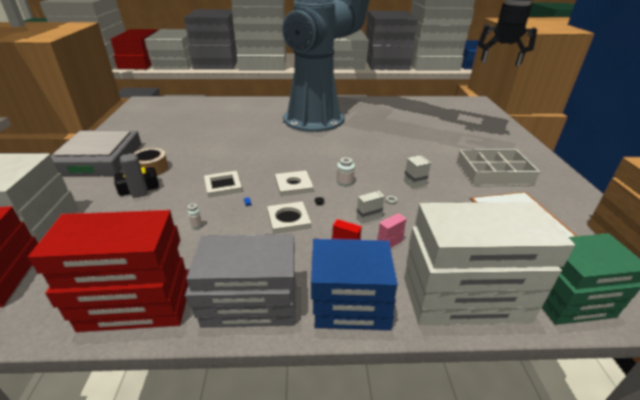

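The top view shows the large vial at (287,268), small vial at (466,181), square carton at (190,261) and narrow carton at (269,187). The pink and red look-alikes are above the narrow carton. The seats are narrow (188,181), large round (361,191), small round (357,263) and square (449,265). The scene view agrees.

```bash
cat > h.py <<'E'
import numpy as np,cv2
def ray(c,uv,z):
    uv=np.atleast_2d(uv).astype(float);K=c['intrinsics'];d=np.c_[uv,np.ones(len(uv))]@np.linalg.inv(K).T@c['R']
    o=-c['R'].T@c['t'];return o+d*((z-o[2])/d[:,2])[:,None]
def cloud(c):
    v,u=np.mgrid[:400,:640];d=c['depth'].astype(float);K=c['intrinsics']
    P=np.stack([(u-K[0,2])/K[0,0]*d,(v-K[1,2])/K[1,1]*d,d],-1)
    return (P-c['t'])@c['R']
def rect(P):
    (x,y),(w,h),a=cv2.minAreaRect((P[:,:2]*1000).astype(np.float32));return round(x,1),round(y,1),round(w,1),round(h,1),round(a,1)
E
python3 - <<'E'
from h import *
c=dict(np.load('top0.npz'));W=cloud(c);im=c['pixels'].astype(int)
print('bench z',np.median(W[230:250,210:250,2]),np.std(W[300:320,300:340,2]))
obj=dict(large_vial=(287,268,.068,25),small_vial=(466,181,.058,15),square_carton=(190,261,.072,25),narrow_carton=(269,187,.064,22))
for n,(u,v,h,r) in obj.items():
    s=np.zeros((400,640),bool);s[v-r:v+r,u-r:u+r]=1
    s&=(W[...,2]>h-.008)&(W[...,2]<h+.02)
    k,l,st,ce=cv2.connectedComponentsWithStats(s.astype(np.uint8));i=1+st[1:,4].argmax();m=l==i
    vu=np.argwhere(m);P=ray(c,vu[:,::-1],h);print(n,m.sum(),'z',np.median(W[m][:,2]).round(4),'rect',rect(P),'mean',(P.mean(0)*1000).round(1))
seat=dict(narrow=(188,181),large=(361,191),small=(357,263),square=(449,265))
for n,(u,v) in seat.items():
    r=34;s=np.zeros((400,640),bool);s[v-r:v+r,u-r:u+r]=1
    m=s&(im.min(-1)>150)
    m2=m.astype(np.uint8);k,l,st,ce=cv2.connectedComponentsWithStats(m2);m=l==1+st[1:,4].argmax()
    vu=np.argwhere(m);P=ray(c,vu[:,::-1],.016);print(n,m.sum(),'z',np.median(W[m][:,2]).round(4),'outer',rect(P))
    # hole: interior non-white of hull, rim at top height
    cs,hi=cv2.findContours(m.astype(np.uint8),cv2.RETR_CCOMP,cv2.CHAIN_APPROX_NONE)
    k=max([i for i in range(len(cs)) if hi[0,i,3]>=0],key=lambda i:cv2.contourArea(cs[i]))
    print('   hole',rect(ray(c,cs[k][:,0],.016)))
E
```

```text
bench z -0.0004428340162070545 0.0456259143090144
large_vial 216 z 0.0677 rect (438.1, 71.9, 30.9, 29.2, 46.9) mean [438.2  72.   68. ]
small_vial 86 z 0.0573 rect (622.1, -282.4, 18.0, 20.9, 45.3) mean [ 622.5 -282.7   58. ]
square_carton 565 z 0.0714 rect (448.4, 260.2, 44.4, 45.1, 20.1) mean [448.3 260.3  72. ]
narrow_carton 350 z 0.0634 rect (599.6, 113.0, 25.6, 55.8, 23.4) mean [599.6 113.2  64. ]
narrow 940 z 0.0155 outer (616.1, 290.0, 85.4, 85.7, 72.6)
   hole (615.6, 289.4, 77.4, 45.6, 72.7)
large 966 z 0.0156 outer (602.4, -75.1, 85.9, 86.0, 12.5)
   hole (601.8, -74.4, 63.6, 65.1, 46.3)
small 1504 z 0.0156 outer (452.8, -65.3, 85.9, 86.1, 11.8)
   hole (452.7, -64.4, 42.3, 41.6, 45.9)
square 908 z 0.0156 outer (453.7, -252.1, 86.3, 86.4, 16.7)
   hole (453.5, -251.7, 65.3, 65.0, 16.4)
```

```bash
cat > go.py <<'E'
import sys,numpy as np
from scipy.spatial.transform import Rotation as Ro
from bench import ctrl
o=ctrl.get_obs();w,x,y,z=o['eef_rot'];R=Ro.from_quat([x,y,z,w]);p=np.array(o['eef_pos']);M=R.as_matrix()
psi=np.degrees(np.arctan2(M[1,1],M[0,1]))
print('t',round(o['time_s'],2),'p',(p*1000).round(1),'psi',psi.round(2),'tilt',np.degrees(np.arccos(-M[2,2])).round(2),'open mm',round(o['opening']*85,1),'q',np.round(o['q'],2),'F',np.round(o['wrist_force'],1))
a=[float(v) for v in sys.argv[1:]]   # x y z(mm TCP) psi
if a:
    d=(np.array(a[:3])/1000-p)@M; t=(psi-a[3]+90)%180-90
    print('units in present axes',(d/.05).round(2),'turn units z',round(t/8,2), 'rotvec fix tilt', )
E
python3 go.py 448.4 260.2 300 20.1
```

```text
t 0.1 p [177.3 546.7 403.9] psi 72.02 tilt 0.09 open mm 84.9 q [ 1.05  0.18  1.61  0.    1.35 -0.21] F [0.4 0.1 0.1]
units in present axes [-6.93 -3.77  2.08] turn units z 6.49 rotvec fix tilt
```

Request:
drive_tool([
  [[-0.7,-0.38,0.2,0,0,0,0],[-0.7,-0.38,0.2,0,0,0,0],[-0.7,-0.38,0.2,0,0,0,0],[-0.7,-0.38,0.2,0,0,0,0],[-0.7,-0.38,0.2,0,0,0,0],[-0.7,-0.38,0.2,0,0,0,0],[-0.7,-0.38,0.2,0,0,0,0],[-0.7,-0.38,0.2,0,0,0,0],[-0.7,-0.38,0.2,0,0,0,0],[-0.63,-0.35,0.2,0,0,0,0]],
])

```text
time_s: 1.1
eef_pos: [0.4498, 0.2591, 0.3041]
eef_rot: [-0.0, 0.156, 0.988, -0.0]
wrist_force: [0.4, 0.3, -0.1]
opening: 1.0
```

Request:
drive_tool([
  [[0,0,0,0,0,0.93,0],[0,0,0,0,0,0.93,0],[0,0,0,0,0,0.93,0],[0,0,0,0,0,0.93,0],[0,0,0,0,0,0.93,0],[0,0,0,0,0,0.93,0],[0,0,0,0,0,0.91,0],[0,0,0,0,0,0,0],[0,0,0,0,0,0,0]],
])

```text
time_s: 2.0
eef_pos: [0.4487, 0.2607, 0.3044]
eef_rot: [-0.0, 0.571, 0.821, -0.0]
wrist_force: [-0.3, -0.5, -0.1]
opening: 0.996
```

```bash
python3 go.py 448.4 260.2 197 20.1
python3 - <<'E'
from bench import ctrl
import cv2
c=ctrl.camera('wrist');cv2.imwrite('pics/w1.png',c['pixels'][...,::-1])
E
```

```text
t 2.0 p [448.7 260.7 304.4] psi 20.29 tilt 0.03 open mm 84.6 q [ 0.3   0.17  1.83 -0.    1.13 -0.06] F [-0.3 -0.5 -0.1]
units in present axes [-0.01 -0.01  2.15] turn units z 0.02 rotvec fix tilt
```

View pics/w1.png

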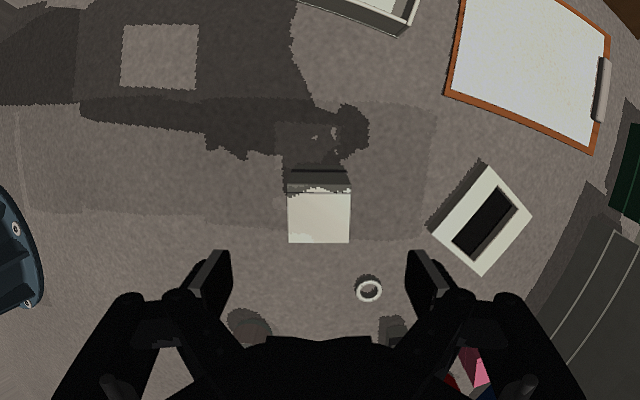

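The carton sits centred between the jaws, at about column 319 with square edges. Next I descend and grip.

Request:
drive_tool([
  [[0,0,0.5,0,0,0,0],[0,0,0.5,0,0,0,0],[0,0,0.5,0,0,0,0],[0,0,0.4,0,0,0,0],[0,0,0.25,0,0,0,0],[0,0,0,0,0,0,0],[0,0,0,0,0,0,255],[0,0,0,0,0,0,255],[0,0,0,0,0,0,255],[0,0,0,0,0,0,255]],
])

```text
time_s: 3.05
eef_pos: [0.4496, 0.2609, 0.1985]
eef_rot: [0.001, 0.573, 0.82, 0.001]
wrist_force: [0.7, 0.1, 5.2]
opening: 0.51
```

Request:
drive_tool([
  [[0,0,0,0,0,0,255],[0,0,0,0,0,0,255],[0,0,0,0,0,0,255]],
])

```text
time_s: 3.35
eef_pos: [0.4496, 0.2609, 0.1985]
eef_rot: [0.001, 0.573, 0.82, 0.001]
wrist_force: [-0.2, -0.1, 6.5]
opening: 0.509
```

```bash
python3 go.py 453.6 -251.9 297 16.5
```

```text
t 3.35 p [449.6 260.9 198.5] psi 20.11 tilt 0.14 open mm 43.2 q [ 0.3   0.35  1.88  0.    0.91 -0.05] F [-0.2 -0.1  6.5]
units in present axes [-9.66 -3.45 -1.98] turn units z 0.45 rotvec fix tilt
```

Request:
drive_tool([
  [[0,0,-0.3,0,0,0,255],[0,0,-0.6,0,0,0,255],[0,0,-0.6,0,0,0,255],[0,0,-0.5,0,0,0,255],[-0.4,-0.15,0,0,0,0,255],[-0.7,-0.25,0,0,0,0,255],[-0.7,-0.25,0,0,0,0,255],[-0.7,-0.25,0,0,0,0,255],[-0.7,-0.25,0,0,0,0,255],[-0.7,-0.25,0,0,0,0,255]],
])

```text
time_s: 4.35
eef_pos: [0.4497, 0.0522, 0.2973]
eef_rot: [0.0, 0.573, 0.82, 0.0]
wrist_force: [0.6, -0.3, -1.5]
opening: 0.506
```

Request:
drive_tool([
  [[-0.7,-0.25,0,0,0,0,255],[-0.7,-0.25,0,0,0,0,255],[-0.7,-0.25,0,0,0,0,255],[-0.7,-0.25,0,0,0,0,255],[-0.7,-0.25,0,0,0,0,255],[-0.7,-0.25,0,0,0,0,255],[-0.7,-0.25,0,0,0,0,255],[-0.5,-0.2,0,0,0,0,255],[0,0,0,0,0,0.45,255],[0,0,0,0,0,0,255]],
])

```text
time_s: 5.35
eef_pos: [0.451, -0.2343, 0.297]
eef_rot: [-0.0, 0.599, 0.801, 0.0]
wrist_force: [0.5, 0.7, -1.2]
opening: 0.511
```

```bash
python3 go.py 453.6 -251.9 204 16.5
```

```text
t 5.35 p [ 451.  -234.3  297. ] psi 16.37 tilt 0.03 open mm 43.4 q [-0.71  0.16  1.87  0.    1.12 -1.  ] F [ 0.5  0.7 -1.2]
units in present axes [-0.35 -0.05  1.86] turn units z -0.02 rotvec fix tilt
```

Request:
drive_tool([
  [[-0.35,-0.05,0,0,0,0,255],[0,0,0.5,0,0,0,255],[0,0,0.5,0,0,0,255],[0,0,0.4,0,0,0,255],[0,0,0.2,0,0,0,255],[0,0,0.1,0,0,0,255],[0,0,0,0,0,0,255],[0,0,0,0,0,0,255]],
])

```text
time_s: 6.15
eef_pos: [0.4544, -0.2514, 0.2131]
eef_rot: [0.001, 0.598, 0.801, -0.0]
wrist_force: [0.2, -0.5, -0.5]
opening: 0.503
```

```bash
python3 go.py 453.6 -251.9 202.5 16.5
```

```text
t 6.15 p [ 454.4 -251.4  213.1] psi 16.53 tilt 0.09 open mm 42.7 q [-0.73  0.32  1.87 -0.    0.94 -1.02] F [ 0.2 -0.5 -0.5]
units in present axes [-0.01 -0.02  0.21] turn units z 0.0 rotvec fix tilt
```

Lower in small steps until it touches. Then I open gently and rise.

Request:
drive_tool([
  [[0,0,0.08,0,0,0,255],[0,0,0.05,0,0,0,255],[0,0,0.03,0,0,0,255],[0,0,0.02,0,0,0,255],[0,0,0,0,0,0,255],[0,0,0,0,0,0,255]],
])

```text
time_s: 6.75
eef_pos: [0.454, -0.2511, 0.2032]
eef_rot: [0.0, 0.598, 0.801, -0.0]
wrist_force: [-0.8, 0.1, -1.0]
opening: 0.508
```

```bash
python3 go.py 453.6 -251.9 202.5 16.5
```

```text
t 6.75 p [ 454.  -251.1  203.2] psi 16.51 tilt 0.01 open mm 43.1 q [-0.73  0.34  1.88 -0.    0.92 -1.02] F [-0.8  0.1 -1. ]
units in present axes [-0.01 -0.01  0.01] turn units z 0.0 rotvec fix tilt
```

Request:
drive_tool([
  [[0,0,0.02,0,0,0,255],[0,0,0,0,0,0,255],[0,0,0,0,0,0,60],[0,0,0,0,0,0,60],[0,0,0,0,0,0,60],[0,0,0,0,0,0,60],[0,0,-0.4,0,0,0,60],[0,0,-0.6,0,0,0,60],[0,0,-0.6,0,0,0,60],[0,0,-0.4,0,0,0,60]],
])

```text
time_s: 7.75
eef_pos: [0.4543, -0.2513, 0.3043]
eef_rot: [0.001, 0.598, 0.801, -0.0]
wrist_force: [0.5, -0.5, -0.6]
opening: 0.762
```

```bash
python3 - <<'E'
from bench import ctrl
import cv2
c=ctrl.camera('wrist');cv2.imwrite('pics/w2.png',c['pixels'][...,::-1])
E
python3 go.py 622.3 -282.6 300 16.5
```

```text
t 7.8 p [ 455.2 -251.9  307.2] psi 16.52 tilt 0.39 open mm 65.2 q [-0.73  0.17  1.83  0.    1.13 -1.02] F [ 2.  -1.5  1.7]
units in present axes [-1.54  3.03  0.16] turn units z 0.0 rotvec fix tilt
```

View pics/w2.png

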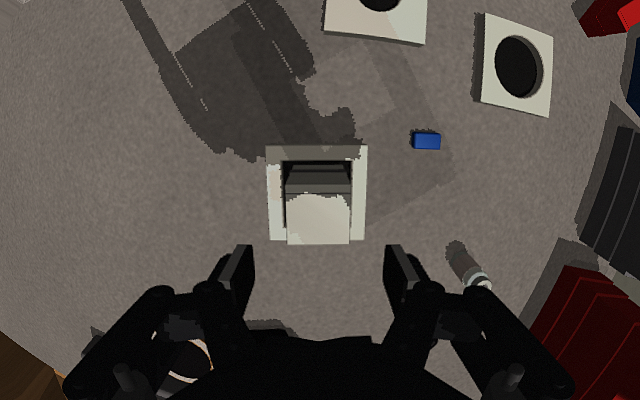

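The square carton stands in its seat (block at 265–367, 145–243). Next is the small vial.

Request:
drive_tool([
  [[-0.3,0.6,0,0,0,0,60],[-0.3,0.6,0,0,0,0,60],[-0.3,0.6,0,0,0,0,60],[-0.3,0.6,0,0,0,0,60],[-0.3,0.6,0,0,0,0,60],[-0.04,0.03,0,0,0,0,60],[0,0,0,0,0,0,60],[0,0,0,0,0,0,60]],
])

```text
time_s: 8.6
eef_pos: [0.6202, -0.2816, 0.3013]
eef_rot: [-0.001, 0.598, 0.801, -0.0]
wrist_force: [0.3, 1.3, 0.9]
opening: 0.767
```

```bash
python3 go.py 622.3 -282.6 187 16.5
```

```text
t 8.6 p [ 620.2 -281.6  301.3] psi 16.49 tilt 0.11 open mm 65.2 q [-0.6   0.51  1.4  -0.    1.24 -0.89] F [0.3 1.3 0.9]
units in present axes [-0.03  0.04  2.29] turn units z -0.0 rotvec fix tilt
```

Request:
drive_tool([
  [[-0.03,0.04,0.5,0,0,0,60],[0,0,0.5,0,0,0,60],[0,0,0.5,0,0,0,60],[0,0,0.4,0,0,0,60],[0,0,0.2,0,0,0,60],[0,0,0.18,0,0,0,60],[0,0,0,0,0,0,60],[0,0,0,0,0,0,60]],
])

```text
time_s: 9.4
eef_pos: [0.6236, -0.283, 0.1892]
eef_rot: [0.001, 0.598, 0.801, 0.0]
wrist_force: [0.2, -0.4, -0.1]
opening: 0.767
```

```bash
python3 go.py 622.3 -282.6 187 16.5;python3 - <<'E'
from bench import ctrl
import cv2
c=ctrl.camera('wrist');cv2.imwrite('pics/w3.png',c['pixels'][...,::-1])
E
```

```text
t 9.4 p [ 623.6 -283.   189.2] psi 16.49 tilt 0.08 open mm 65.2 q [-0.6   0.66  1.43  0.    1.06 -0.89] F [ 0.2 -0.4 -0.1]
units in present axes [ 0.01 -0.02  0.04] turn units z -0.0 rotvec fix tilt
```

View pics/w3.png

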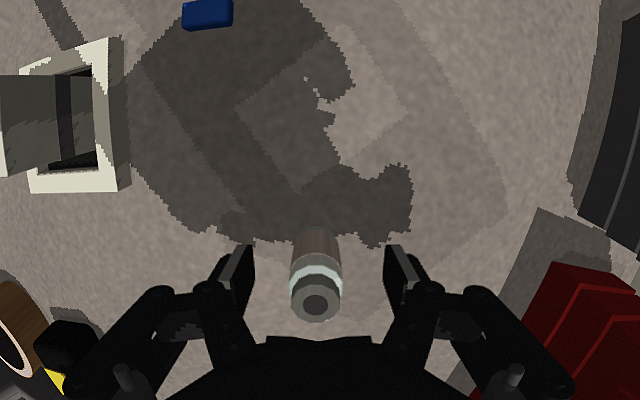

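The vial is centred between the jaws (column 316, jaws' middle about 319), so I close.

Request:
drive_tool([
  [[0,0,0.02,0,0,0,255],[0,0,0,0,0,0,255],[0,0,0,0,0,0,255],[0,0,0,0,0,0,255],[0,0,0,0,0,0,255],[0,0,0,0,0,0,255],[0,0,0,0,0,0,255],[0,0,0,0,0,0,255]],
])

```text
time_s: 10.25
eef_pos: [0.6237, -0.2829, 0.1879]
eef_rot: [0.001, 0.598, 0.801, 0.0]
wrist_force: [0.6, 1.0, 5.1]
opening: 0.26
```

```bash
python3 go.py 452.8 -64.9 290 16.5
```

```text
t 10.25 p [ 623.7 -282.9  187.9] psi 16.5 tilt 0.06 open mm 22.1 q [-0.6   0.66  1.43  0.    1.06 -0.89] F [0.6 1.  5.1]
units in present axes [ 5.15 -2.04 -2.05] turn units z 0.0 rotvec fix tilt
```

Request:
drive_tool([
  [[0,0,-0.3,0,0,0,255],[0,0,-0.6,0,0,0,255],[0,0,-0.6,0,0,0,255],[0,0,-0.5,0,0,0,255],[0.4,-0.16,0,0,0,0,255],[0.7,-0.28,0,0,0,0,255],[0.7,-0.28,0,0,0,0,255],[0.7,-0.28,0,0,0,0,255],[0.7,-0.28,0,0,0,0,255],[0.7,-0.28,0,0,0,0,255]],
])

```text
time_s: 11.25
eef_pos: [0.492, -0.1167, 0.2875]
eef_rot: [-0.0, 0.598, 0.801, 0.0]
wrist_force: [0.4, -0.2, -0.7]
opening: 0.263
```

Request:
drive_tool([
  [[0.7,-0.28,0,0,0,0,255],[0.5,-0.2,0,0,0,0,255],[0.05,0,0.4,0,0,0,255],[0,0,0.4,0,0,0,255],[0,0,0.3,0,0,0,255],[0,0,0.3,0,0,0,255],[0,0,0.1,0,0,0,255],[0,0,0,0,0,0,255],[0,0,0,0,0,0,255]],
])

```text
time_s: 12.15
eef_pos: [0.4528, -0.0649, 0.2129]
eef_rot: [0.0, 0.598, 0.801, 0.0]
wrist_force: [-0.5, 0.1, 0.1]
opening: 0.263
```

```bash
python3 go.py 452.8 -64.9 191.9 16.5
```

```text
t 12.15 p [452.8 -64.9 212.9] psi 16.5 tilt 0.04 open mm 22.4 q [-0.4   0.2   2.03 -0.    0.91 -0.69] F [-0.5  0.1  0.1]
units in present axes [0.   0.   0.42] turn units z 0.0 rotvec fix tilt
```

Request:
drive_tool([
  [[0,0,0.2,0,0,0,255],[0,0,0.12,0,0,0,255],[0,0,0.06,0,0,0,255],[0,0,0.03,0,0,0,255],[0,0,0,0,0,0,255],[0,0,0,0,0,0,255]],
])

```text
time_s: 12.75
eef_pos: [0.4524, -0.0647, 0.1918]
eef_rot: [-0.0, 0.598, 0.801, -0.0]
wrist_force: [-3.4, 0.9, 5.3]
opening: 0.264
```

```bash
python3 go.py 452.8 -64.9 191.9 16.5
python3 - <<'E'
from bench import ctrl
import cv2
c=ctrl.camera('wrist');cv2.imwrite('pics/w4.png',c['pixels'][...,::-1])
E
```

```text
t 12.75 p [452.4 -64.7 191.8] psi 16.51 tilt 0.05 open mm 22.5 q [-0.4   0.25  2.03 -0.    0.86 -0.69] F [-3.4  0.9  5.3]
units in present axes [-0.01  0.01 -0.  ] turn units z 0.0 rotvec fix tilt
```

View pics/w4.png

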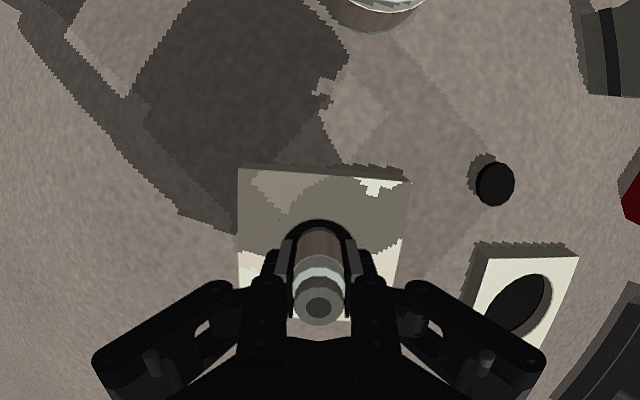

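The vial is in the pocket (around 318,255) and touching its floor (5 N). Release and rise.

Request:
drive_tool([
  [[0,0,0,0,0,0,140],[0,0,0,0,0,0,140],[0,0,0,0,0,0,140],[0,0,0,0,0,0,140],[0,0,-0.3,0,0,0,140],[0,0,-0.5,0,0,0,140],[0,0,-0.5,0,0,0,140],[0,0,-0.5,0,0,0,0],[0,0,-0.4,0,0,0,0],[0,0,0,0,0,0,0]],
])

```text
time_s: 13.8
eef_pos: [0.4536, -0.0652, 0.3045]
eef_rot: [0.003, 0.598, 0.801, 0.001]
wrist_force: [0.8, 0.1, 0.0]
opening: 0.934
```

```bash
python3 go.py 438.2 72 190 16.5
```

```text
t 13.8 p [453.6 -65.2 304.5] psi 16.51 tilt 0.34 open mm 79.4 q [-0.4   0.04  1.98  0.    1.11 -0.69] F [0.8 0.1 0. ]
units in present axes [2.73 0.47 2.28] turn units z 0.0 rotvec fix tilt
```

Request:
drive_tool([
  [[0.5,0.09,0,0,0,0,0],[0.7,0.12,0,0,0,0,0],[0.7,0.12,0,0,0,0,0],[0.7,0.12,0,0,0,0,0],[0.13,0.02,0.3,0,0,0,0],[0,0,0.4,0,0,0,0],[0,0,0.3,0,0,0,0],[0,0,0,0,0,0,0],[0,0,0,0,0,0,0]],
])

```text
time_s: 14.7
eef_pos: [0.436, 0.0728, 0.2511]
eef_rot: [-0.001, 0.598, 0.801, -0.0]
wrist_force: [0.5, 0.4, 0.7]
opening: 1.001
```

```bash
python3 go.py 438.2 72 190 16.5
python3 - <<'E'
from bench import ctrl
import cv2
c=ctrl.camera('wrist');cv2.imwrite('pics/w5.png',c['pixels'][...,::-1])
E
```

```text
t 14.7 p [436.   72.8 251.1] psi 16.5 tilt 0.1 open mm 85.1 q [-0.1   0.1   2.05  0.    0.99 -0.39] F [0.5 0.4 0.7]
units in present axes [-0.03  0.04  1.22] turn units z -0.0 rotvec fix tilt
```

View pics/w5.png

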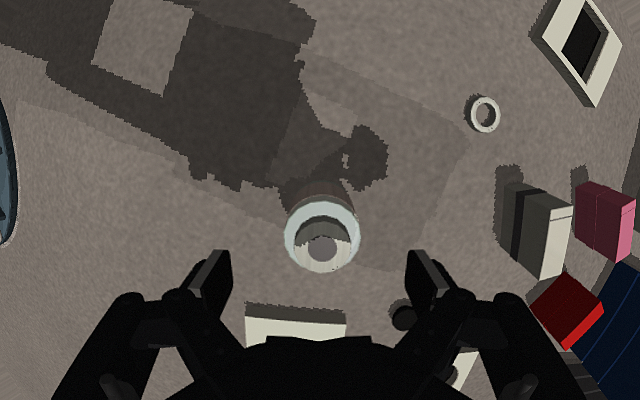

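The vial is centred (column 322), and the small black disc near the right finger is about 127 mm from the vial. Descend and grip.

Request:
drive_tool([
  [[-0.03,0.04,0.4,0,0,0,0],[0,0,0.4,0,0,0,0],[0,0,0.3,0,0,0,0],[0,0,0.1,0,0,0,0],[0,0,0,0,0,0,255],[0,0,0,0,0,0,255],[0,0,0,0,0,0,255],[0,0,0,0,0,0,255],[0,0,0,0,0,0,255],[0,0,0,0,0,0,255]],
])

```text
time_s: 15.75
eef_pos: [0.4393, 0.0718, 0.193]
eef_rot: [0.001, 0.598, 0.801, 0.001]
wrist_force: [-0.9, -0.3, 5.6]
opening: 0.52
```

```bash
python3 go.py 602.1 -74.8 290 16.5
```

```text
t 15.75 p [439.3  71.8 193. ] psi 16.51 tilt 0.13 open mm 44.2 q [-0.11  0.22  2.06 -0.    0.85 -0.39] F [-0.9 -0.3  5.6]
units in present axes [-3.74  2.29 -1.93] turn units z 0.0 rotvec fix tilt
```

Request:
drive_tool([
  [[0,0,-0.3,0,0,0,255],[0,0,-0.6,0,0,0,255],[0,0,-0.6,0,0,0,255],[0,0,-0.4,0,0,0,255],[-0.4,0.25,0,0,0,0,255],[-0.6,0.37,0,0,0,0,255],[-0.6,0.37,0,0,0,0,255],[-0.6,0.37,0,0,0,0,255],[-0.6,0.37,0,0,0,0,255],[-0.6,0.37,0,0,0,0,255]],
])

```text
time_s: 16.75
eef_pos: [0.5885, -0.0623, 0.2871]
eef_rot: [0.0, 0.598, 0.801, 0.0]
wrist_force: [0.4, 0.9, -1.4]
opening: 0.523
```

Request:
drive_tool([
  [[-0.34,0.2,0,0,0,0,255],[0,0,0.4,0,0,0,255],[0,0,0.4,0,0,0,255],[0,0,0.3,0,0,0,255],[0,0,0.2,0,0,0,255],[0,0,0.1,0,0,0,255],[0,0,0,0,0,0,255],[0,0,0,0,0,0,255]],
])

```text
time_s: 17.55
eef_pos: [0.6023, -0.0747, 0.2174]
eef_rot: [0.001, 0.598, 0.801, 0.0]
wrist_force: [0.6, -1.1, -1.0]
opening: 0.526
```

```bash
python3 go.py 602.1 -74.8 197 16.5
```

```text
t 17.55 p [602.3 -74.7 217.4] psi 16.51 tilt 0.07 open mm 44.7 q [-0.32  0.47  1.64  0.    1.02 -0.61] F [ 0.6 -1.1 -1. ]
units in present axes [-0.   -0.01  0.41] turn units z 0.0 rotvec fix tilt
```

Request:
drive_tool([
  [[0,0,0.2,0,0,0,255],[0,0,0.12,0,0,0,255],[0,0,0.06,0,0,0,255],[0,0,0.03,0,0,0,255],[0,0,0,0,0,0,255],[0,0,0,0,0,0,255]],
])

```text
time_s: 18.15
eef_pos: [0.6018, -0.0746, 0.197]
eef_rot: [-0.001, 0.598, 0.801, -0.0]
wrist_force: [-5.5, 1.0, 8.5]
opening: 0.523
```

```bash
python3 go.py 602.1 -74.8 197 16.5
```

```text
t 18.15 p [601.8 -74.6 197. ] psi 16.52 tilt 0.07 open mm 44.5 q [-0.32  0.51  1.65 -0.    0.99 -0.61] F [-5.5  1.   8.5]
units in present axes [-0.  0.  0.] turn units z 0.0 rotvec fix tilt
```

Floor contact (8.5 N). Release and rise.

Request:
drive_tool([
  [[0,0,0,0,0,0,60],[0,0,0,0,0,0,60],[0,0,0,0,0,0,60],[0,0,0,0,0,0,60],[0,0,-0.3,0,0,0,60],[0,0,-0.6,0,0,0,60],[0,0,-0.6,0,0,0,60],[0,0,-0.6,0,0,0,100],[0,0,0,0,0,0,100]],
])

```text
time_s: 19.05
eef_pos: [0.6039, -0.0752, 0.3076]
eef_rot: [0.005, 0.598, 0.801, 0.002]
wrist_force: [1.4, -1.3, 0.6]
opening: 0.609
```

```bash
python3 go.py 599.6 113.1 245 23.4
```

```text
t 19.05 p [603.9 -75.2 307.6] psi 16.51 tilt 0.58 open mm 51.7 q [-0.32  0.35  1.6   0.    1.18 -0.61] F [ 1.4 -1.3  0.6]
units in present axes [3.64 0.98 1.24] turn units z -0.86 rotvec fix tilt
```

Request:
drive_tool([
  [[0.4,0.11,0,0,0,0,100],[0.6,0.16,0,0,0,0,100],[0.6,0.16,0,0,0,0,100],[0.6,0.16,0,0,0,0,100],[0.6,0.16,0,0,0,0,100],[0.6,0.16,0,0,0,0,100],[0.24,0.07,0.3,0,0,-0.86,100],[0,0,0.4,0,0,0,100],[0,0,0.4,0,0,0,100],[0,0,0,0,0,0,100]],
])

```text
time_s: 20.05
eef_pos: [0.5956, 0.1139, 0.2433]
eef_rot: [-0.003, 0.549, 0.836, -0.002]
wrist_force: [-0.9, 0.4, 0.1]
opening: 0.604
```

```bash
python3 - <<'E'
from bench import ctrl
import cv2
c=ctrl.camera('wrist');cv2.imwrite('pics/w6.png',c['pixels'][...,::-1])
E
python3 go.py 599.6 113.1 193 23.4
```

```text
t 20.1 p [596.4 113.8 244.9] psi 23.39 tilt 0.2 open mm 51.4 q [-0.01  0.43  1.63 -0.    1.08 -0.41] F [-0.1 -0.5 -0.3]
units in present axes [-0.04  0.06  1.04] turn units z -0.0 rotvec fix tilt
```

View pics/w6.png

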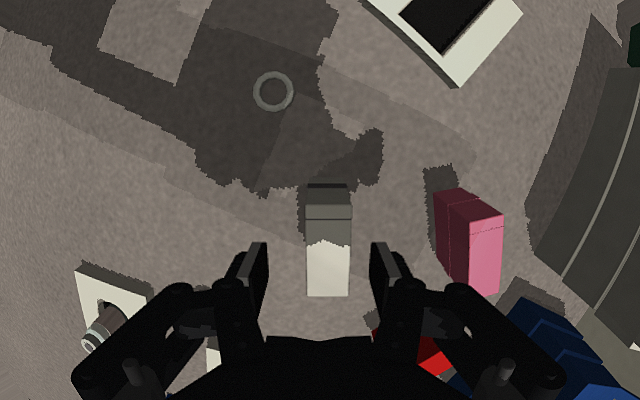

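The narrow carton is centred (column 328), but the pink and red pieces are close to the right finger. I'll check the clearance before descending.

Run:
```python
from h import *
c=dict(np.load('top0.npz'));W=cloud(c)
a=np.radians(23.4);C=np.array([.5996,.1131])
for n,(u,v) in dict(pink=(257,143),red=(304,138)).items():
    m=np.zeros((400,640),bool);m[v-18:v+22,u-18:u+18]=1;m&=(W[...,2]>.012)&(W[...,2]<.09)
    k,l,st,ce=cv2.connectedComponentsWithStats(m.astype(np.uint8));m=l==1+st[1:,4].argmax()
    P=W[m];d=P[:,:2]-C
    al=d@[np.cos(a),np.sin(a)];ac=d@[-np.sin(a),np.cos(a)]
    print(n,'zmax',P[:,2].max().round(3),'along jaw mm',(np.percentile(al,[1,99])*1000).round(),'across(+toolx)',(np.percentile(ac,[1,99])*1000).round())
    s=abs(ac)<.02;print('  min along in finger strip',(al[s].min()*1000).round() if s.any() else None, 'min along within 45mm', (al[abs(ac)<.045].min()*1000).round() if (abs(ac)<.045).any() else None)
```

```text
pink zmax 0.068 along jaw mm [ 80. 111.] across(+toolx) [-36.  20.]
  min along in finger strip 79.0 min along within 45mm 79.0
red zmax 0.068 along jaw mm [43. 96.] across(+toolx) [-127.  -76.]
  min along in finger strip None min along within 45mm None
```

Pink starts 79 mm out along the jaws and red is at least 76 mm to the side, so it's clear.

Request:
drive_tool([
  [[-0.04,0.06,0.35,0,0,0,100],[0,0,0.35,0,0,0,100],[0,0,0.25,0,0,0,100],[0,0,0.08,0,0,0,100],[0,0,0,0,0,0,255],[0,0,0,0,0,0,255],[0,0,0,0,0,0,255],[0,0,0,0,0,0,255],[0,0,0,0,0,0,255],[0,0,0,0,0,0,255]],
])

```text
time_s: 21.1
eef_pos: [0.6013, 0.1131, 0.1957]
eef_rot: [0.001, 0.549, 0.836, 0.0]
wrist_force: [-1.0, -0.7, 6.3]
opening: 0.273
```

```bash
python3 go.py 615.9 289.8 290 -17.3
```

```text
t 21.1 p [601.3 113.1 195.7] psi 23.38 tilt 0.1 open mm 23.2 q [-0.01  0.52  1.63 -0.    0.99 -0.42] F [-1.  -0.7  6.3]
units in present axes [ 3.13  1.67 -1.89] turn units z 5.09 rotvec fix tilt
```

Request:
drive_tool([
  [[0,0,-0.3,0,0,0,255],[0,0,-0.6,0,0,0,255],[0,0,-0.6,0,0,0,255],[0,0,-0.4,0,0,0,255],[0.33,0.17,0,0,0,0,255],[0.6,0.32,0,0,0,0,255],[0.6,0.32,0,0,0,0,255],[0.6,0.32,0,0,0,0,255],[0.6,0.32,0,0,0,0,255],[0.4,0.22,0,0,0,0,255]],
])

```text
time_s: 22.1
eef_pos: [0.6149, 0.2921, 0.2904]
eef_rot: [-0.0, 0.549, 0.836, 0.0]
wrist_force: [0.8, -0.2, -0.4]
opening: 0.271
```

Request:
drive_tool([
  [[0,0,0,0,0,0.85,255],[0,0,0,0,0,0.85,255],[0,0,0,0,0,0.85,255],[0,0,0.3,0,0,0.85,255],[0,0,0.4,0,0,0.85,255],[0,0,0.4,0,0,0.84,255],[0,0,0,0,0,0,255],[0,0,0,0,0,0,255]],
])

```text
time_s: 22.9
eef_pos: [0.6152, 0.2898, 0.235]
eef_rot: [-0.0, 0.805, 0.594, -0.0]
wrist_force: [-0.3, 0.5, -0.2]
opening: 0.274
```

```bash
python3 go.py 615.9 289.8 199.7 -17.3
python3 - <<'E'
from bench import ctrl
import cv2
c=ctrl.camera('wrist');cv2.imwrite('pics/w7.png',c['pixels'][...,::-1])
E
```

```text
t 22.9 p [615.2 289.8 235. ] psi -17.16 tilt 0.05 open mm 23.3 q [0.27 0.59 1.43 0.   1.13 0.57] F [-0.3  0.5 -0.2]
units in present axes [0.   0.01 0.71] turn units z 0.02 rotvec fix tilt
```

View pics/w7.png

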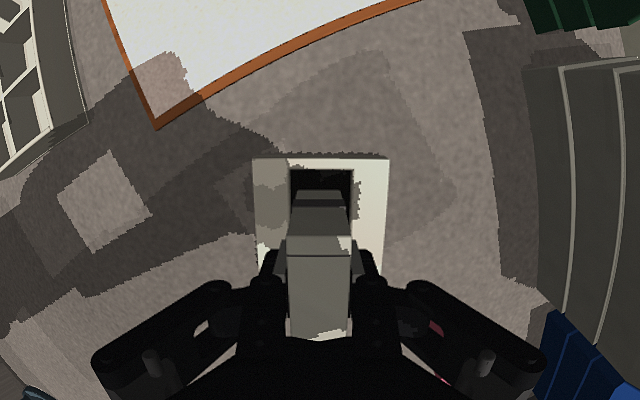

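The carton is aligned with the oblong pocket (pocket columns 289–354, carton 288–352). Lower it.

Request:
drive_tool([
  [[0,0,0.3,0,0,0,255],[0,0,0.2,0,0,0,255],[0,0,0.12,0,0,0,255],[0,0,0.06,0,0,0,255],[0,0,0.03,0,0,0,255],[0,0,0,0,0,0,255],[0,0,0,0,0,0,255]],
])

```text
time_s: 23.65
eef_pos: [0.6154, 0.2898, 0.1997]
eef_rot: [0.0, 0.806, 0.593, -0.0]
wrist_force: [-3.0, -1.1, 5.8]
opening: 0.273
```

```bash
python3 go.py 615.9 289.8 199.7 -17.3
```

```text
t 23.65 p [615.4 289.8 199.7] psi -17.32 tilt 0.01 open mm 23.2 q [ 0.27  0.63  1.44 -0.    1.07  0.57] F [-3.  -1.1  5.8]
units in present axes [0.   0.01 0.  ] turn units z -0.0 rotvec fix tilt
```

Request:
drive_tool([
  [[0,0,0,0,0,0,130],[0,0,0,0,0,0,130],[0,0,0,0,0,0,130],[0,0,0,0,0,0,130],[0,0,-0.3,0,0,0,130],[0,0,-0.6,0,0,0,130],[0,0,-0.6,0,0,0,130],[0,0,-0.6,0,0,0,130],[0,0,-0.6,0,0,0,130],[0,0,-0.6,0,0,0,130]],
])

```text
time_s: 24.65
eef_pos: [0.6152, 0.2898, 0.3669]
eef_rot: [0.0, 0.806, 0.592, 0.001]
wrist_force: [0.1, 0.3, 0.2]
opening: 0.488
```

Request:
drive_tool([
  [[0.5,-0.5,-0.3,0,0,0,130],[0.5,-0.5,-0.3,0,0,0,130],[0.5,-0.5,-0.3,0,0,0,130],[0.5,-0.5,-0.3,0,0,0,130],[0.5,-0.5,0,0,0,0,130],[0.5,-0.5,0,0,0,0,130],[0.5,-0.5,0,0,0,0,130],[0,0,0,0,0,0,130]],
])

```text
time_s: 25.45
eef_pos: [0.4973, 0.5126, 0.4255]
eef_rot: [-0.001, 0.804, 0.594, 0.001]
wrist_force: [-0.6, -0.5, -0.6]
opening: 0.492
```

```bash
python3 go.py
python3 - <<'E'
from h import *
from bench import ctrl
c=ctrl.camera('top');cv2.imwrite('pics/top1.png',c['pixels'][...,::-1]);W=cloud(c)
for n,(x,y,h) in dict(large_vial=(602.1,-74.8,.068),small_vial=(452.8,-64.9,.058),square_carton=(453.6,-251.9,.072),narrow_carton=(615.9,289.8,.064)).items():
    m=(np.hypot(W[...,0]*1000-x,W[...,1]*1000-y)<45)&(W[...,2]>h-.006)&(W[...,2]<h+.02)
    P=ray(c,np.argwhere(m)[:,::-1],h+.004);z=W[m][:,2]
    print(n,m.sum(),'top z',np.median(z).round(4),'expect',h+.004,'rect',rect(P),'off',round(rect(P)[0]-x,1),round(rect(P)[1]-y,1))
E
```

```text
t 25.45 p [497.3 512.6 425.5] psi -17.05 tilt 0.13 open mm 41.8 q [0.63 0.47 1.19 0.   1.48 0.93] F [-0.6 -0.5 -0.6]
large_vial 217 top z 0.0714 expect 0.07200000000000001 rect (600.4, -73.5, 32.3, 31.3, 1.4) off -1.7 1.3
small_vial 93 top z 0.0612 expect 0.062 rect (452.3, -65.1, 18.7, 20.5, 45.8) off -0.5 -0.2
square_carton 577 top z 0.0755 expect 0.076 rect (454.3, -248.4, 43.7, 46.6, 16.9) off 0.7 3.5
narrow_carton 364 top z 0.0673 expect 0.068 rect (614.7, 289.0, 59.0, 24.7, 72.7) off -1.2 -0.8
```

View pics/top1.png

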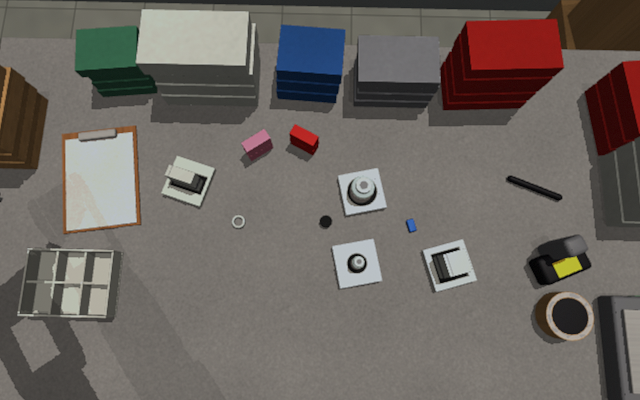

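All four pieces are seated. Their tops are at the expected heights and within 4 mm of the pocket centres, and the arm is clear.

```bash
python3 -c "
from bench import ctrl
print(ctrl.hand_in())"
```

```text
the job is handed in; nothing more can be done
None
```

All four pieces are standing in their matching seats, and I handed the job in at about 25.5 s on the robot's clock. I gripped each piece by its body, lowered it onto the pocket floor, released it, and moved the arm clear. The pink and red look-alikes were not touched.

**Last check (top camera, arm clear):**

| Piece | Top height: measured / expected (mm) | Off the pocket centre, x / y (mm) |
|---|---|---|
| Large vial | 71.4 / 72 | −1.7 / +1.3 |
| Small vial | 61.2 / 62 | −0.5 / −0.2 |
| Square carton | 75.5 / 76 | +0.7 / +3.5 |
| Narrow carton | 67.3 / 68 | −1.2 / −0.8 |

- **Heights:** every top read 0.5–0.8 mm low, the same small offset as before the move, so the pieces are fully down. All four look upright in the picture; I did not measure tilt.
- **Floor contact:** the wrist force showed contact (5–9 N) for three pieces. For the square carton it showed none just before the last 1 mm lowering, so only the picture and its top height confirm that one.
- **Checks that failed or disagreed:** none. The largest offset, the square carton's 3.5 mm, is well inside the 13 mm limit.

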